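Sort sanding blocks by slide test

TASK

The three sanding blocks look alike, but some soles are worn slick: try them one at a time on the test ramp. Set each flat on the deck, lengthwise between the rails and wholly above the dark line, let go and watch: one that slides stays where it stops against the foot, but one that holds is good, so take it off again and lay it flat in the plywood tray before trying the next. Do not shift the tin, the bottle or the yellow block.

Things in the scene. Friction and masses are not known exactly. Their poses are not given: they have to be found in the camera images.
- block_a: one of three look-alike sanding blocks: wooden base 80 (own x) x 56 (own y) x 14 high, thin dark sole, and on it a lengthwise grip rib 62 long x 24 wide, top 46 above the underside; about 0.2 kg. Origin: centre of the underside; z up. Starts flat on the bench. Slick or good cannot be seen: only the ramp tells
- block_b: one of three look-alike sanding blocks: wooden base 80 (own x) x 56 (own y) x 14 high, thin dark sole, and on it a lengthwise grip rib 62 long x 24 wide, top 46 above the underside; about 0.2 kg. Origin: centre of the underside; z up. Starts flat on the bench. Slick or good cannot be seen: only the ramp tells
- block_c: one of three look-alike sanding blocks: wooden base 80 (own x) x 56 (own y) x 14 high, thin dark sole, and on it a lengthwise grip rib 62 long x 24 wide, top 46 above the underside; about 0.2 kg. Origin: centre of the underside; z up. Starts flat on the bench. Slick or good cannot be seen: only the ramp tells
- ramp_deck: fixed grey ramp deck, tilted 25 deg, 330 long, 84 clear between side rails 8 high. Origin: middle of the deck surface at the foot, the end nearer the robot, 28 above the bench, where a dark stop stands 22 above the deck. Own x runs up the slope, y across, z square out of the deck (leaning to the robot). Slick blocks run down within 1 s to the stop or to a block there; good ones stay
- ramp_start (a point): point on the deck's centre line, 252 up the slope from the foot: good for a block's centre at the start of a test (235 to 280 up the slope will do); axes as ramp_deck
- ramp_line (a point): middle of the thin dark line across the deck, 195 up the slope from the foot; a block tested lies between it and the backboard
- backboard_top (a point): middle of the top edge of the plywood backboard, which is 104 wide, stands square to the deck at its head (330 up the slope) and rises 170 above it. It overhangs the upper deck: a gripper pointing straight down strikes it there; one square to the deck, leaning 25 deg toward the foot, is clear
- good_tray: plywood tray for good blocks, fixed, 125 (own x) x 100 (own y) outside, walls 6 thick and 18 high, floor 6 thick. Origin: centre of its underside on the bench, z up.
- polish_tin: round tin with green lid, 68 across, 27 high, beside the ramp; not to be shifted. Origin: centre of the underside
- oil_bottle: white bottle with blue band and red nozzle, 38 across, 106 high, near the ramp's head; not to be shifted. Origin: centre of the underside
- yellow_block: yellow block with a black top, 30 x 42 x 36, beyond the tray; not to be shifted. Origin: centre of the underside

How it is judged:
By the outcome, as a careful person would: the job done as asked, in the order asked, and still so for the second after the job is handed in, with the robot touching nothing.
It also fails if it takes over 72 s, if anything falls off the work surface, if the arm or the gripper's body presses on something with over 40 N, if the wrist force passes 120 N, or if a joint passes its speed limit or range.

ROBOT

A 6-joint arm with a two-finger parallel gripper is mounted at the origin on a cart in front of the work surface, level with it; the furniture and walls round the work are solid. World frame = base frame: x ahead of the robot, y to its left, z up, the work surface at z = 0. Lengths are in m, angles in rad, forces in N, time in s.
With the tool pointing down it reaches from about 0.25 to 0.775 m from the base axis. Payload 8.9 kg.
Tool frame: the origin (TCP) lies midway between the tips of the shut fingers; the grasp point (between the pads) lies 19 mm behind it; z points along the fingers, y is the line along which they close (so a half turn about z gives the same grasp; the last joint's range is limited). The gripper opens to 85 mm and grips with 20 to 120 N. Pads are 22 mm wide; open, the fingers measure 114 mm over their backs; the gripper's body (76 mm by 85 mm) begins 54 mm behind the grasp point. The pads swing forward as they close: fully open they stand 13 mm farther back than shut.
Start: joints at [-1.477, 0.291, -0.153, 1.127, 0, 1.431], TCP at [0.121, -0.511, 0.231] pointing down, gripper open.
Joint ranges: [-2.52, 2.52], [-0.91, 1.74], [-1.3, 1.37], [-1.96, 2.02], [-1.52, 1.47], [-3.14, 3.14]. Speed limits (rad/s): [2.22, 2.22, 2.79, 3.14, 3.14, 3.14].

INTERFACE

Orientations are given as a rotation vector (axis times angle).
In Python, from workcell import status, viewer, env gives the robot as it stands.
- The arm moves only by the tool carry_out, never from a script. Its argument "deltas" is text: rows parted by semicolons, each of 7 numbers parted by spaces: the turn, a rotation vector about the tool's x, y, z in rad, then the shift along the tool's x, y, z in mm, then the closure in counts, from 0 (fully open) to 255 (shut). A call has 1 to 20 rows; each row is the pose to reach, as a shift and turn from the pose commanded when the call began, along the tool's axes at that moment; what a row does not reach only later rows make up. A row lasts 1/10 s, in which the tool goes at most 50 mm and 8.59 degrees, less where a joint would pass 70% of its speed; a pose out of reach is approached as far as the arm can. A call with a gripper value outside its range is refused whole. The fingers move at their own pace and stop on an object; "newtons" is the grip in N (left out, the last holds). Time passes only in rows, so rows that repeat a pose let the fingers close. It gives the time, the measured TCP pose, the force, the opening and the grip force at its end, in the units of the state.
- status.get_state(): the state, without advancing time (a new reading comes with each control period).
- viewer.snapshot(name): name is "side" or "top" or "wrist"; returns a dict with "image" (420x560x3 uint8, blue, green, red), "depth" (420x560 float32, m along the optical axis (not along the pixel's ray), 0 where there is no reading), "vertical_fov" (degrees; the focal length in pixels is half the picture's height over the tangent of half this angle, whatever the lens; pixels are square), "cx", "cy" (the principal point, pixels), "D" ([k1, k2, p1, p2, k3] as OpenCV has them; the pictures are not rectified), "rvec" (rotation vector, rad) and "tvec" (3), from world to camera coordinates, as OpenCV has them. Camera axes: x right, y down, z forward; pixel columns grow to the right and rows downward; lengths in m; the calibration is good to about 2 mm. A picture is of the moment at which its call begins.
- env.finish_job(): hands the job in; it is judged then, once.
The state is a dict: "time_s": time; "joint_pos": joint angles; "joint_velocities": joint speeds; "joint_efforts": joint torques, N m; "eef_pos": TCP position; "orientation": TCP orientation; "force": force on the tool from outside, world axes, zero at the start; "torque": the same for the moment, N m; "finger_gap": finger opening in m; "grasp_force": force on a finger pad.
Only numpy, scipy, OpenCV 4.12 (cv2) and the standard library are available. Lean on these libraries where they do the work, as an engineer would, in place of code of your own. Each camera call takes 0.05 s, during which the arm holds its last target. There are 200 camera calls.

## Working session

There is one attempt and no reset: what is moved stays moved. The work goes in short steps, Python scripts to look and compute and a tool call to move; the robot and the scene stay as the last step left them, time stands still between calls to the robot, and variables do not carry over. Pictures are saved under pics/ and viewed, at most 10 in all, crops included, and the job is handed in when it is done.

Besides the shell and the picture viewer there is one more tool, called after "Request:" in YAML: its name, and indented under it one key for each argument. carry_out: Moves the arm, as the interface text tells. Its arguments: {"type":"object","properties":{"deltas":{"type":"string"},"newtons":{"type":"number"}},"required":["deltas"]}

```bash
mkdir -p pics; ls; python3 - <<'E'
from workcell import status, viewer, env
import cv2,numpy as np,pickle
s=status.get_state();print(s['time_s'],s['eef_pos'],s['orientation'],s['finger_gap'])
d={}
for n in('side','top'):
    d[n]=viewer.snapshot(n);cv2.imwrite(f'pics/{n}0.png',d[n]['image'])
    print(n,{k:v for k,v in d[n].items() if k not in('image','depth')})
pickle.dump(d,open('s0.pkl','wb'))
E
```

```text
pics
0.0 [ 0.12108944 -0.51039021  0.23074995] [-3.11905095e+00 -3.64711392e-01 -1.55557652e-05] 0.08561285576780647
side {'vertical_fov': 56.5197902573772, 'cx': 281.24813110470785, 'cy': 206.38550737866547, 'D': array([-0.00943705,  0.        ,  0.        ,  0.        ,  0.        ]), 'rvec': array([ 2.16356425,  0.83324463, -0.35766658]), 'tvec': array([-0.538858  , -0.04106558,  1.47376729])}
top {'vertical_fov': 54.1794623204343, 'cx': 272.7235246421319, 'cy': 205.87581827407357, 'D': array([-0.03799309,  0.        ,  0.        ,  0.        ,  0.        ]), 'rvec': array([ 2.18537138, -2.23880065,  0.0797681 ]), 'tvec': array([0.12973918, 0.58233483, 1.16246379])}
```

View pics/top0.png

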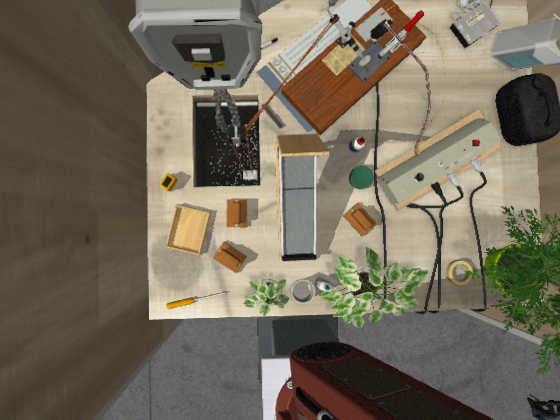

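View pics/side0.png

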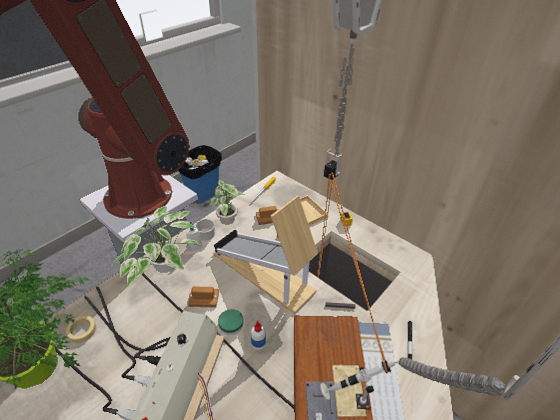

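The top view shows blocks near px (236,212), (230,256) and (360,219), the tray at (189,229), and the ramp from its foot (298,257) to its head (300,150). The tin is at (361,177), the bottle at (358,144) and the yellow block at (168,182). The side view shows the backboard and a hanging hook beyond the ramp.

```bash
cat > h.py <<'E'
import cv2,numpy as np
from scipy.spatial.transform import Rotation as R
def K(s):
    f=s['image'].shape[0]/2/np.tan(np.radians(s['vertical_fov']/2))
    return np.array([[f,0,s['cx']],[0,f,s['cy']],[0,0,1]])
def cloud(s):
    h,w=s['depth'].shape
    v,u=np.mgrid[:h,:w].astype(np.float32)
    n=cv2.undistortPoints(np.stack([u.ravel(),v.ravel()],1)[:,None],K(s),s['D'])[:,0].reshape(h,w,2)
    P=np.dstack([n,np.ones((h,w))])*s['depth'][...,None]
    Rm=R.from_rotvec(s['rvec']).as_matrix()
    return (P-s['tvec'])@Rm
def ray(s,uv,z):
    n=cv2.undistortPoints(np.array(uv,np.float32).reshape(-1,1,2),K(s),s['D'])[:,0]
    Rm=R.from_rotvec(s['rvec']).as_matrix();c=-Rm.T@s['tvec']
    d=np.c_[n,np.ones(len(n))]@Rm
    return c+d*((z-c[2])/d[:,2])[:,None]
def rect(xy):
    (c,(w,h),a)=cv2.minAreaRect((np.asarray(xy)*1000).astype(np.float32))
    if w<h: w,h,a=h,w,a+90
    return np.round([*c,w,h,(a+90)%180-90],1)   # mm, long-axis angle deg
E
python3 - <<'E'
from h import *;import pickle
d=pickle.load(open('s0.pkl','rb'));s=d['top'];W=cloud(s)
img=s['image'];hsv=cv2.cvtColor(img,cv2.COLOR_BGR2HSV)
for (u,v) in [(236,212),(230,256),(360,219),(189,229),(298,200),(361,177),(168,182),(298,150)]:print((u,v),hsv[v,u],W[v,u].round(3))
m=((hsv[...,0]<14)&(hsv[...,1]>130)).astype(np.uint8)
n,l,st,c=cv2.connectedComponentsWithStats(m)
for i in range(1,n):
    if 150<st[i,4]<2000 and 190<c[i][1]<290:
        p=W[l==i];z=p[:,2];t=p[(z>.036)&(z<.056)]
        print('blk',c[i].round(),st[i,4],'all',rect(p[:,:2]),'rib',len(t),rect(t[:,:2]),np.median(t[:,2]).round(4))
# tray
q=W[195:265,155:222].reshape(-1,3);hh=hsv[195:265,155:222].reshape(-1,3)
t=q[(q[:,2]>.013)&(q[:,2]<.024)];print('tray',len(t),rect(t[:,:2]))
# deck
q=W[165:245,286:312].reshape(-1,3)
A=np.c_[q[:,:2],np.ones(len(q))];co,*_=np.linalg.lstsq(A,q[:,2],rcond=None)
r=abs(A@co-q[:,2])<.004;co,*_=np.linalg.lstsq(A[r],q[r,2],rcond=None)
print('deck',co,'tilt',np.degrees(np.arctan(np.hypot(*co[:2]))),'dir',np.degrees(np.arctan2(co[1],co[0])),r.mean())
cv2.imwrite('pics/c1.png',cv2.resize(img[125:285,140:400],None,fx=3,fy=3,interpolation=cv2.INTER_CUBIC))
for nm,sl in (('bottle',(slice(130,160),slice(340,375))),('yellow',(slice(168,195),slice(155,182))),('hook',(slice(90,185),slice(195,262)))):
    p=W[sl].reshape(-1,3);p=p[p[:,2]>.02];print(nm,p.min(0).round(3),p.max(0).round(3))
E
```

```text
(236, 212) [ 14 174 161] [0.569 0.219 0.042]
(230, 256) [ 15 182 144] [0.448 0.238 0.044]
(360, 219) [ 15 177 160] [ 0.541 -0.127  0.043]
(189, 229) [ 18 120 223] [0.525 0.356 0.004]
(298, 200) [ 60   8 133] [0.596 0.05  0.093]
(361, 177) [ 74 126  99] [ 0.661 -0.138  0.026]
(168, 182) [40 23 34] [0.658 0.407 0.037]
(298, 150) [ 19 122 107] [0.691 0.067 0.31 ]
tray 340 [513.  329.1 167.6 132.2  74.6]
deck [ 0.44512714  0.32787422 -0.18514234] tilt 28.93587488290802 dir 36.374823177626766 0.1841346153846154
bottle [ 0.533 -0.145  0.022] [0.773 0.149 1.183]
yellow [0.533 0.149 0.021] [0.685 0.431 1.183]
hook [0.533 0.144 0.028] [0.776 0.223 1.183]
```

View pics/c1.png

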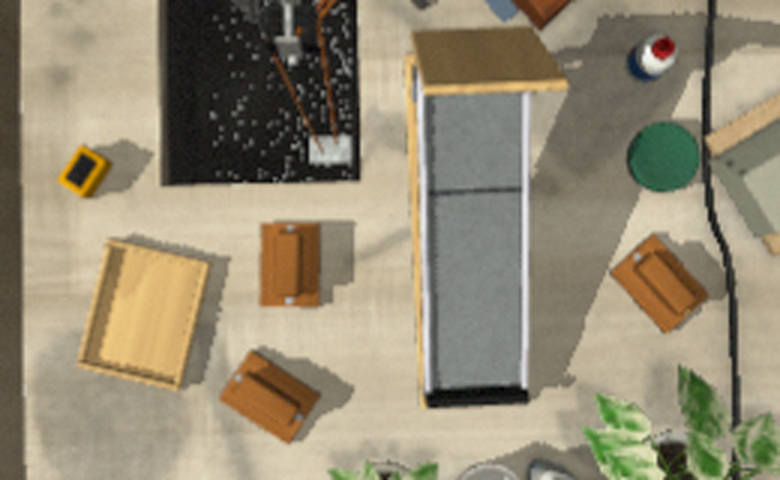

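The crop shows everything clearly, with the ramp rails at about px x=425 and 525 and the dark line at y=188. Next I fix the masks and drop the invalid depth readings.

```bash
cat > m.py <<'E'
from h import *;import pickle
d=pickle.load(open('s0.pkl','rb'));s=d['top'];W=cloud(s);ok=s['depth']>0
img=s['image'];hsv=cv2.cvtColor(img,cv2.COLOR_BGR2HSV)
W[~ok]=np.nan
m=((hsv[...,0]<18)&(hsv[...,1]>140)).astype(np.uint8)
n,l,st,c=cv2.connectedComponentsWithStats(m)
for i in range(1,n):
    if 150<st[i,4]<2000 and 190<c[i][1]<290:
        k=(l==i)&ok;p=W[k];z=p[:,2];t=p[(z>.038)&(z<.052)];b=p[(z>.008)&(z<.02)]
        print('blk',c[i].round(),st[i,4],'base',rect(b[:,:2]),'rib',len(t),rect(t[:,:2]),np.median(t[:,2]).round(4))
        v,u=np.nonzero(l==i);print('   outline@14',rect(ray(s,np.c_[u,v],.014)[:,:2]))
mt=((hsv[...,0]>14)&(hsv[...,0]<24)&(hsv[...,1]>85)).astype(np.uint8);mt[:,:155]=0;mt[:,222:]=0;mt[:200]=0;mt[262:]=0
n,l,st,c=cv2.connectedComponentsWithStats(mt);i=1+np.argmax(st[1:,4]);v,u=np.nonzero(l==i)
print('tray outline@.018',st[i],rect(ray(s,np.c_[u,v],.018)[:,:2]))
fl=W[l==i];f=fl[(fl[:,2]<.011)&(fl[:,2]>.002)];print('floor',rect(f[:,:2]),'centre wall',rect(fl[(fl[:,2]>.013)][:,:2]))
k=np.zeros(ok.shape,bool);k[168:245,288:310]=1;k&=ok&(hsv[...,1]<40);q=W[k]
A=np.c_[q[:,:2],np.ones(len(q))];co=np.linalg.lstsq(A,q[:,2],rcond=None)[0]
for _ in range(3):
    r=abs(A@co-q[:,2])<.004;co=np.linalg.lstsq(A[r],q[r,2],rcond=None)[0]
print('deck',co,'tilt',np.degrees(np.arctan(np.hypot(*co[:2]))),'dir',np.degrees(np.arctan2(co[1],co[0])),r.mean())
# rail edges: white pixels right & left: cast rays to deck plane raised 8mm
Rm=R.from_rotvec(s['rvec']).as_matrix();cam=-Rm.T@s['tvec']
def onplane(uv,off=0.):
    nn=np.array([-co[0],-co[1],1]);L=np.linalg.norm(nn)
    P=ray(s,uv,0.);dd=P-cam;t=(co[2]+off*L-cam@nn)/(dd@nn);return cam+dd*t[:,None]
E
cat > m2.py <<'E'
from m import *
# crop->pixel: u=140+x/3, v=125+y/3
cr=lambda x,y:(140+(x+.5)/3-.5,125+(y+.5)/3-.5)
P=onplane([cr(434,110),cr(436,380),cr(521,110),cr(525,380),cr(478,188),cr(478,387)])
print(P.round(4))
E
python3 m2.py; python3 - <<'E'
from m import *
for nm,(v0,v1,u0,u1) in dict(bottle=(130,160,345,375),tin=(162,192,345,376),yellow=(168,195,155,182),backb=(132,156,274,330),hook=(85,185,195,262)).items():
    p=W[v0:v1,u0:u1].reshape(-1,3);p=p[p[:,2]>.015];print(nm,np.nanmin(p,0).round(3),np.nanmax(p,0).round(3),np.nanmedian(p,0).round(3))
E
```

```text
blk [236. 213.] 487 base [567.6 220.8  74.3  51.7  -1.4] rib 184 [568.1 221.7  58.5  22.7  -1.3] 0.0442
   outline@14 [567.4 220.7  74.1  51.1  -1.3]
blk [360. 219.] 507 base [ 541.3 -133.1   78.2   54.6   40.8] rib 184 [ 542.6 -133.    61.6   24.2   40.4] 0.0447
   outline@14 [ 540.9 -132.7   78.7   55.3   40.6]
blk [229. 257.] 499 base [443.1 241.8  76.4  53.8  54.7] rib 186 [443.6 243.5  60.5  23.8  55.1] 0.0449
   outline@14 [443.  241.4  77.   53.1  55. ]
tray outline@.018 [ 165  205   45   50 1582] [524.1 358.1 124.9 100.9 -14.9]
floor [523.8 358.  114.2  96.  -15.4] centre wall [524.6 359.8 124.7  98.9 -14.7]
deck [ 0.46580552  0.01631607 -0.18334518] tilt 24.989811791885337 dir 2.0061157485661787 0.9325443786982248
[[0.6929 0.0867 0.1408]
 [0.4562 0.0849 0.0305]
 [0.6917 0.0121 0.139 ]
 [0.4538 0.0012 0.028 ]
 [0.6281 0.0481 0.11  ]
 [0.4483 0.0454 0.0262]]
blk [236. 213.] 487 base [567.6 220.8  74.3  51.7  -1.4] rib 184 [568.1 221.7  58.5  22.7  -1.3] 0.0442
   outline@14 [567.4 220.7  74.1  51.1  -1.3]
blk [360. 219.] 507 base [ 541.3 -133.1   78.2   54.6   40.8] rib 184 [ 
[... 160 characters left out ...]
43.6 243.5  60.5  23.8  55.1] 0.0449
   outline@14 [443.  241.4  77.   53.1  55. ]
tray outline@.018 [ 165  205   45   50 1582] [524.1 358.1 124.9 100.9 -14.9]
floor [523.8 358.  114.2  96.  -15.4] centre wall [524.6 359.8 124.7  98.9 -14.7]
deck [ 0.46580552  0.01631607 -0.18334518] tilt 24.989811791885337 dir 2.0061157485661787 0.9325443786982248
bottle [ 0.735 -0.145  0.016] [ 0.773 -0.107  0.105] [ 0.75  -0.122  0.061]
tin [ 0.629 -0.171  0.015] [ 0.696 -0.104  0.031] [ 0.662 -0.138  0.025]
yellow [0.637 0.39  0.017] [0.685 0.431 0.038] [0.661 0.41  0.033]
backb [ 0.678 -0.028  0.017] [0.795 0.107 0.326] [0.711 0.056 0.264]
hook [0.691 0.144 0.028] [0.776 0.223 0.727] [0.71  0.195 0.51 ]
```

```bash
cat > plan.py <<'E'
from h import *
from workcell import status
def down(yaw):
    a=np.radians(yaw);return R.from_matrix(np.array([[np.cos(a),np.sin(a),0],[np.sin(a),-np.cos(a),0],[0,0,-1]]).T)
def plan(wps):
    s=status.get_state();p0=np.array(s['eef_pos']);r0=R.from_rotvec(s['orientation'])
    print('t',round(s['time_s'],2),'tcp',p0.round(4),'gap',round(s['finger_gap'],4),'j',np.round(s['joint_pos'],2))
    pp,pr=p0,r0
    for p,r,c in wps:
        p=np.array(p);n=max(np.linalg.norm(p-pp)/.05,np.degrees((pr.inv()*r).magnitude())/8.59)
        rv=(r0.inv()*r).as_rotvec();t=r0.inv().apply(p-p0)*1000
        print(*rv.round(3),*t.round(1),c,'  rows>=',round(n,1));pp,pr=p,r
E
python3 - <<'E'
from m import *
nn=np.array([-co[0],-co[1],1]);L=np.linalg.norm(nn)
h=(W@nn-co[2])/L
print('cam',cam)
roi=np.zeros(ok.shape,bool);roi[150:258,270:328]=1
k=roi&ok&(h>.004)&(h<.011)&(W[...,2]>.015)
P=W[k]
for nm,sel in(('L',P[:,1]>.05),('R',P[:,1]<.05)):
    q=P[sel];f=np.polyfit(q[:,0],q[:,1],1);e=abs(np.polyval(f,q[:,0])-q[:,1])<.006;f=np.polyfit(q[e,0],q[e,1],1)
    print(nm,len(q),np.degrees(np.arctan(f[0])),np.polyval(f,[.46,.57,.68]))
k=roi&ok&(abs(h)<.003);P=W[k]
for x in np.arange(.46,.7,.03):
    q=P[abs(P[:,0]-x)<.01];print(round(x,2),np.percentile(q[:,1],[1,99]).round(4))
E
python3 - <<'E'
from plan import *
plan([([.25,-.40,.23],down(100),0),([.5413,-.133,.15],down(180),0),([.5413,-.133,.10],down(220.8),0),([.5413,-.133,.018],down(220.8),0)])
E
```

```text
blk [236. 213.] 487 base [567.6 220.8  74.3  51.7  -1.4] rib 184 [568.1 221.7  58.5  22.7  -1.3] 0.0442
   outline@14 [567.4 220.7  74.1  51.1  -1.3]
blk [360. 219.] 507 base [ 541.3 -133.1   78.2   54.6   40.8] rib 184 [ 542.6 -133.    61.6   24.2   40.4] 0.0447
   outline@14 [ 540.9 -132.7   78.7   55.3   40.6]
blk [229. 257.] 499 base [443.1 241.8  76.4  53.8  54.7] rib 186 [443.6 243.5  60.5  23.8  55.1] 0.0449
   outline@14 [443.  241.4  77.   53.1  55. ]
tray outline@.018 [ 165  205   45   50 1582] [524.1 358.1 124.9 100.9 -14.9]
floor [523.8 358.  114.2  96.  -15.4] centre wall [524.6 359.8 124.7  98.9 -14.7]
deck [ 0.46580552  0.01631607 -0.18334518] tilt 24.989811791885337 dir 2.0061157485661787 0.9325443786982248
cam [0.53345382 0.14861632 1.18347301]
L 261 2.0680649384524643 [0.09101837 0.0949905  0.09896262]
R 279 -0.5110020019242009 [0.01015871 0.00917763 0.00819656]
0.46 [0.0066 0.0905]
0.49 [0.0071 0.0906]
0.52 [0.008  0.0905]
0.55 [0.0088 0.0986]
0.58 [0.0098 0.0929]
0.61 [0.0104 0.093 ]
0.64 [0.0114 0.1007]
0.67 [0.0121 0.0928]
t 0.1 tcp [ 0.1211 -0.5105  0.2308] gap 0.0853 j [-1.48  0.29 -0.15  1.13  0.    1.43]
-0.001 -0.001 -1.513 150.9 -77.7 0.9 0   rows>= 10.1
0.0 -0.002 -2.909 495.9 -270.2 81.2 0   rows>= 9.3
-0.001 0.001 2.662 495.9 -270.2 131.2 0   rows>= 4.7
-0.001 0.001 2.662 495.9 -270.1 213.2 0   rows>= 1.6
```

Request:
carry_out:
  deltas: "0 0 -1.513 151 -78 1 0;0 0 -1.513 151 -78 1 0;0 0 -1.513 151 -78 1 0;0 0 -1.513 151 -78 1 0;0 0 -1.513 151 -78 1 0;0 0 -1.513 151 -78 1 0;0 0 -1.513 151 -78 1 0;0 0 -1.513 151 -78 1 0;0 0 -1.513 151 -78 1 0;0 0 -1.513 151 -78 1 0;0 0 -2.91 496 -270 81 0;0 0 -2.91 496 -270 81 0;0 0 -2.91 496 -270 81 0;0 0 -2.91 496 -270 81 0;0 0 -2.91 496 -270 81 0;0 0 -2.91 496 -270 81 0;0 0 -2.91 496 -270 81 0;0 0 -2.91 496 -270 81 0;0 0 -2.91 496 -270 81 0;0 0 -2.91 496 -270 81 0"
  newtons: 40

```text
time_s: 2.1
eef_pos: [0.542, -0.1319, 0.1492]
orientation: [0.015, -3.14, -0.001]
force: [-0.1, -0.0, -0.3]
finger_gap: 0.0852
grasp_force: 0.0
```

```bash
python3 - <<'E'
from plan import *
plan([([.5413,-.133,.10],down(220.8),0),([.5413,-.133,.018],down(220.8),0)])
from workcell import viewer
s=viewer.snapshot('wrist');cv2.imwrite('pics/w1.png',s['image'])
W=cloud(s);ok=s['depth']>0;hsv=cv2.cvtColor(s['image'],cv2.COLOR_BGR2HSV)
k=ok&(hsv[...,0]<18)&(hsv[...,1]>120)&(abs(W[...,2]-.045)<.005)&(np.hypot(W[...,0]-.54,W[...,1]+.133)<.06)
print(k.sum(), rect(W[k][:,:2]) if k.any() else '')
E
```

```text
t 2.1 tcp [ 0.542  -0.1319  0.1492] gap 0.0852 j [-0.37  0.41 -0.2   0.96  0.   -0.38]
0.001 -0.001 -0.702 0.6 -1.2 49.2 0   rows>= 4.7
0.001 -0.001 -0.702 0.5 -1.2 131.2 0   rows>= 1.6
2609 [ 539.7 -133.6   61.    24.3   40.8]
```

Request:
carry_out:
  deltas: "0 0 -0.71 1.5 -1.5 49 0;0 0 -0.71 1.5 -1.5 49 0;0 0 -0.71 1.5 -1.5 49 0;0 0 -0.71 1.5 -1.5 49 0;0 0 -0.71 1.5 -1.5 49 0;0 0 -0.71 1.5 -1.5 90 0;0 0 -0.71 1.5 -1.5 131 0;0 0 -0.71 1.5 -1.5 131 0;0 0 -0.71 1.5 -1.5 131 255;0 0 -0.71 1.5 -1.5 131 255;0 0 -0.71 1.5 -1.5 131 255;0 0 -0.71 1.5 -1.5 131 255;0 0 -0.71 1.5 -1.5 131 255;0 0 -0.71 1.5 -1.5 131 255;0 0 -0.71 1.5 -1.5 100 255;0 0 -0.71 1.5 -1.5 50 255;0 0 -0.71 1.5 -1.5 0 255;0 0 -0.71 1.5 -1.5 -50 255;0 0 -0.71 1.5 -1.5 -50 255"
  newtons: 40

```text
time_s: 4.05
eef_pos: [0.5435, -0.1365, 0.2076]
orientation: [-1.091, 2.937, -0.012]
force: [0.8, 0.4, -1.1]
finger_gap: 0.0235
grasp_force: 40.0
```

```bash
cat >> plan.py <<'E'
a=np.radians(1.5);c25,s25=np.cos(np.radians(25)),np.sin(np.radians(25))
U=np.array([c25*np.cos(a),c25*np.sin(a),s25]);N=np.array([-s25*np.cos(a),-s25*np.sin(a),c25])
F=np.array([.4514,.0515+(.4514-.678)*np.tan(a),.0278])
RR=R.from_matrix(np.array([-U,np.cross(-N,-U),-N]).T)
def rp(s,h,y=0):return F+U*s+N*h+np.array([-np.sin(a),np.cos(a),0])*y
E
cat > go.py <<'E'
from plan import *
plan([(rp(.18,.13),RR,255),(rp(.25,.06),RR,255),(rp(.25,.0205),RR,255)])
E
python3 go.py
```

```text
t 4.05 tcp [ 0.5435 -0.1365  0.2076] gap 0.0235 j [-0.38  0.36 -0.11  1.08 -0.   -1.09]
0.142 -0.41 0.676 -133.0 129.4 -14.7 255   rows>= 5.4
0.142 -0.41 0.676 -204.8 70.9 20.2 255   rows>= 2.0
0.142 -0.41 0.676 -217.5 60.7 56.2 255   rows>= 0.8
```

Request:
carry_out:
  deltas: "0 0 0 0 0 0 255;0 0 0 0 0 0 255;0.142 -0.41 0.676 -133 129 -15 255;0.142 -0.41 0.676 -133 129 -15 255;0.142 -0.41 0.676 -133 129 -15 255;0.142 -0.41 0.676 -133 129 -15 255;0.142 -0.41 0.676 -133 129 -15 255;0.142 -0.41 0.676 -133 129 -15 255;0.142 -0.41 0.676 -133 129 -15 255;0.142 -0.41 0.676 -205 71 20 255;0.142 -0.41 0.676 -205 71 20 255;0.142 -0.41 0.676 -205 71 20 255;0.142 -0.41 0.676 -205 71 20 255;0.142 -0.41 0.676 -205 71 20 255"

```text
time_s: 5.45
eef_pos: [0.648, 0.0522, 0.1795]
orientation: [-0.034, 2.718, 0.013]
force: [-0.5, -0.3, -2.0]
finger_gap: 0.0229
grasp_force: 40.2
```

```bash
cat > see.py <<'E'
from plan import *
from workcell import viewer
import sys
for n in ('top','side'):
    s=viewer.snapshot(n);u0,v0,u1,v1=dict(top=(150,125,400,285),side=(170,170,380,340))[n]
    c=cv2.resize(s['image'][v0:v1,u0:u1],(390,300 if n=='side' else 250),interpolation=cv2.INTER_CUBIC)
    c=cv2.copyMakeBorder(c,0,300-c.shape[0],0,0,cv2.BORDER_CONSTANT)
    o=c if n=='top' else np.hstack([o,c])
cv2.imwrite(f'pics/{sys.argv[1]}.png',o)
E
python3 see.py p1; python3 go.py
```

```text
t 5.55 tcp [0.6484 0.0522 0.1809] gap 0.0232 j [-0.05  0.26 -0.45  0.44  0.03 -0.07]
0.003 -0.011 -0.002 64.1 -1.4 -73.9 255   rows>= 2.0
0.003 -0.011 -0.002 -6.6 -1.5 -4.7 255   rows>= 2.0
0.003 -0.011 -0.002 -7.1 -1.6 34.8 255   rows>= 0.8
```

View pics/p1.png

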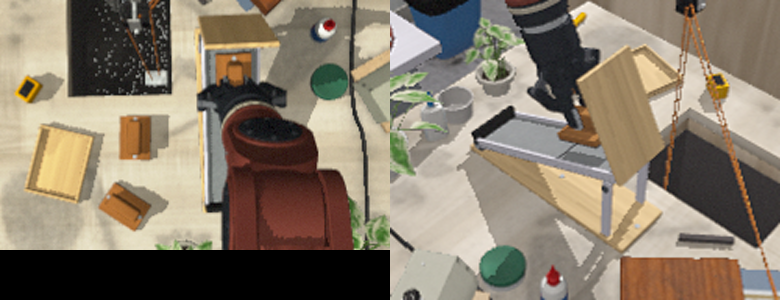

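The block hangs square over the upper deck: top panel near (235,68), side panel near (575,130). I correct slightly and descend.

Request:
carry_out:
  deltas: "0.003 -0.011 -0.002 -6.5 -1.5 -5 255;0.003 -0.011 -0.002 -6.5 -1.5 -5 255;0.003 -0.011 -0.002 -6.5 -1.5 15 255;0.003 -0.011 -0.002 -6.5 -1.5 27 255;0.003 -0.011 -0.002 -6.5 -1.5 32 255;0.003 -0.011 -0.002 -6.5 -1.5 32 255;0.003 -0.011 -0.002 -6.5 -1.5 32 255;0.003 -0.011 -0.002 -6.5 -1.5 32 255"

```text
time_s: 6.35
eef_pos: [0.6682, 0.0515, 0.1541]
orientation: [-0.035, 2.705, 0.009]
force: [-0.0, 0.0, -1.1]
finger_gap: 0.0235
grasp_force: 40.6
```

```bash
python3 go.py
```

```text
t 6.35 tcp [0.6682 0.0515 0.1541] gap 0.0235 j [-0.05  0.32 -0.45  0.36  0.03 -0.07]
0.0 0.0 -0.0 69.8 -0.2 -107.2 255   rows>= 2.6
0.0 0.0 -0.0 -0.1 -0.2 -37.2 255   rows>= 2.0
0.0 0.0 -0.0 -0.1 -0.3 2.3 255   rows>= 0.8
```

Request:
carry_out:
  deltas: "0 0 0 0 0 2 255;0 0 0 0 0 3 255;0 0 0 0 0 3 255;0 0 0 0 0 3 255"

```text
time_s: 6.75
eef_pos: [0.6687, 0.0515, 0.1533]
orientation: [-0.035, 2.704, 0.008]
force: [-23.4, -1.2, 26.2]
finger_gap: 0.0233
grasp_force: 45.4
```

Request:
carry_out:
  deltas: "0 0 0 0 0 -1.5 255;0 0 0 0 0 -1.5 255;0 0 0 0 0 -1.5 255"

```text
time_s: 7.05
eef_pos: [0.6689, 0.0516, 0.1534]
orientation: [-0.035, 2.704, 0.008]
force: [-9.9, 0.0, 11.7]
finger_gap: 0.023
grasp_force: 42.9
```

Request:
carry_out:
  deltas: "0 0 0 0 0 -0.8 255;0 0 0 0 0 -0.8 255;0 0 0 0 0 -0.8 60;0 0 0 0 0 -0.8 60;0 0 0 0 0 -0.8 60;0 0 0 0 0 -0.8 60;0 0 0 0 0 -40 60;0 0 0 0 0 -80 60;0 0 0 0 0 -80 60;0 0 0 0 0 -80 60;0 0 0 0 0 -80 60;0 0 0 0 0 -80 60;0 0 0 0 0 -80 60"

```text
time_s: 8.35
eef_pos: [0.6346, 0.0506, 0.2238]
orientation: [-0.035, 2.707, 0.009]
force: [-0.2, 0.1, 0.1]
finger_gap: 0.0653
grasp_force: 0.0
```

```bash
cat > ramp.py <<'E'
from plan import *
from workcell import viewer
Q=[]
for n in ('top','side','wrist'):
    s=viewer.snapshot(n);W=cloud(s);hsv=cv2.cvtColor(s['image'],cv2.COLOR_BGR2HSV)
    D=W-F;x=D@U;h=D@N;y=D@np.cross(N,U)
    k=(s['depth']>0)&(hsv[...,0]<18)&(hsv[...,1]>120)&(abs(y)<.05)&(x>0)&(x<.32)&(h>.037)&(h<.055)
    print(n,k.sum(),'rib (s,y mm, len,wid,ang)',rect(np.c_[x[k],y[k]]) if k.sum()>20 else '', np.median(h[k]).round(4) if k.any() else '')
E
python3 ramp.py;python3 go.py
```

```text
top 19 rib (s,y mm, len,wid,ang)  0.045
side 86 rib (s,y mm, len,wid,ang) [43.6 -3.8 57.2 23.4 -1.4] 0.0447
wrist 0 rib (s,y mm, len,wid,ang)  
t 8.5 tcp [0.6348 0.0506 0.2243] gap 0.0651 j [-0.05  0.19 -0.42  0.52  0.03 -0.07]
0.0 -0.001 -0.0 69.3 -0.2 -29.4 255   rows>= 1.5
0.0 -0.001 -0.0 -0.7 -0.2 40.6 255   rows>= 2.0
0.0 -0.001 -0.0 -0.7 -0.3 80.1 255   rows>= 0.8
```

It slid to the stop (rib centre 44 mm up the slope), so it is slick and stays there. Next is the block at (0.568, 0.221).

```bash
python3 - <<'E'
from plan import *
plan([([.575,.13,.22],RR,0),([.568,.2212,.15],down(178.7),0)])
E
```

```text
t 8.5 tcp [0.6348 0.0506 0.2243] gap 0.0651 j [-0.05  0.19 -0.42  0.52  0.03 -0.07]
0.0 -0.001 -0.0 54.1 80.9 -20.4 0   rows>= 2.0
0.011 0.435 0.048 87.9 172.2 41.2 0   rows>= 2.9
```

Request:
carry_out:
  deltas: "0 0 0 54 81 -20 0;0 0 0 54 81 -20 0;0.011 0.435 0.048 88 172 41 0;0.011 0.435 0.048 88 172 41 0;0.011 0.435 0.048 88 172 41 0;0.011 0.435 0.048 88 172 41 0;0.011 0.435 0.048 88 172 41 0;0.011 0.435 0.048 88 172 41 0"

```text
time_s: 9.3
eef_pos: [0.5678, 0.2204, 0.1513]
orientation: [0.036, 3.138, 0.001]
force: [-0.0, -0.1, 0.8]
finger_gap: 0.0854
grasp_force: 0.0
```

```bash
cat > rib.py <<'E'
from plan import *
from workcell import viewer
import sys
x0,y0=map(float,sys.argv[1:3]);z0=float(sys.argv[3]) if len(sys.argv)>3 else .045
for n in ('wrist',):
    s=viewer.snapshot(n)
    W=cloud(s);ok=s['depth']>0;hsv=cv2.cvtColor(s['image'],cv2.COLOR_BGR2HSV)
    k=ok&(hsv[...,0]<18)&(hsv[...,1]>120)&(abs(W[...,2]-z0)<.005)&(np.hypot(W[...,0]-x0,W[...,1]-y0)<.06)
    r=rect(W[k][:,:2]);print(k.sum(),r,np.median(W[k][:,2]))
x,y=r[0]/1000,r[1]/1000;yaw=r[4] if r[4]>90 else r[4]+180
plan([([x,y,.10],down(yaw),0),([x,y,z0-.027],down(yaw),0)])
E
python3 rib.py .568 .221
```

```text
2582 [565.3 221.   60.7  24.   -2.1] 0.04500551426243647
t 9.35 tcp [0.5677 0.2203 0.1519] gap 0.0853 j [ 0.25  0.5  -0.05  1.02 -0.    0.27]
0.001 0.004 0.014 2.6 0.6 51.9 0   rows>= 1.0
0.001 0.004 0.014 3.0 0.5 133.9 0   rows>= 1.6
```

Request:
carry_out:
  deltas: "0.001 0.004 0.014 2.5 0.5 52 0;0.001 0.004 0.014 2.5 0.5 52 0;0.001 0.004 0.014 2.5 0.5 95 0;0.001 0.004 0.014 2.5 0.5 133 0;0.001 0.004 0.014 2.5 0.5 133 0;0.001 0.004 0.014 2.5 0.5 133 0;0.001 0.004 0.014 2.5 0.5 133 255;0.001 0.004 0.014 2.5 0.5 133 255;0.001 0.004 0.014 2.5 0.5 133 255;0.001 0.004 0.014 2.5 0.5 133 255;0.001 0.004 0.014 2.5 0.5 133 255;0.001 0.004 0.014 2.5 0.5 133 255;0.001 0.004 0.014 2.5 0.5 85 255;0.001 0.004 0.014 2.5 0.5 35 255;0.001 0.004 0.014 2.5 0.5 -15 255;0.001 0.004 0.014 2.5 0.5 -60 255;0.001 0.004 0.014 2.5 0.5 -60 255;0.001 0.004 0.014 2.5 0.5 -60 255"

```text
time_s: 11.15
eef_pos: [0.5658, 0.2216, 0.2114]
orientation: [-0.058, -3.14, 0.0]
force: [0.0, -0.9, -2.5]
finger_gap: 0.0236
grasp_force: 40.6
```

```bash
python3 go.py
```

```text
t 11.15 tcp [0.5658 0.2216 0.2114] gap 0.0236 j [0.25 0.46 0.05 1.16 0.   0.29]
-0.014 -0.437 -0.062 -0.1 -173.3 -10.3 255   rows>= 3.5
-0.014 -0.437 -0.062 -93.0 -167.5 23.5 255   rows>= 2.0
-0.014 -0.437 -0.062 -109.7 -166.4 59.3 255   rows>= 0.8
```

Request:
carry_out:
  deltas: "-0.014 -0.437 -0.062 0 -173 -10 255;-0.014 -0.437 -0.062 0 -173 -10 255;-0.014 -0.437 -0.062 0 -173 -10 255;-0.014 -0.437 -0.062 0 -173 -10 255;-0.014 -0.437 -0.062 0 -173 -10 255;-0.014 -0.437 -0.062 -93 -167.5 23 255;-0.014 -0.437 -0.062 -93 -167.5 23 255;-0.014 -0.437 -0.062 -93 -167.5 23 255;-0.014 -0.437 -0.062 -93 -167.5 23 255;-0.014 -0.437 -0.062 -93 -167.5 23 255;-0.014 -0.437 -0.062 -93 -167.5 23 255;-0.014 -0.437 -0.062 -93 -167.5 23 255"

```text
time_s: 12.35
eef_pos: [0.6518, 0.0509, 0.1885]
orientation: [-0.036, 2.706, 0.007]
force: [0.1, 0.4, -2.2]
finger_gap: 0.0234
grasp_force: 40.7
```

```bash
python3 go.py
```

```text
t 12.35 tcp [0.6518 0.0509 0.1885] gap 0.0234 j [-0.05  0.25 -0.44  0.44  0.03 -0.07]
-0.0 -0.001 0.0 69.6 -0.0 -69.0 255   rows>= 2.0
-0.0 -0.001 0.0 -0.4 -0.1 0.9 255   rows>= 2.0
-0.0 -0.001 0.0 -0.5 -0.0 40.4 255   rows>= 0.8
```

Request:
carry_out:
  deltas: "0 0 0 -0.5 0 20 255;0 0 0 -0.5 0 33 255;0 0 0 -0.5 0 37.5 255;0 0 0 -0.5 0 37.5 255;0 0 0 -0.5 0 37.5 255;0 0 0 -0.5 0 38.5 255;0 0 0 -0.5 0 38.5 255"

```text
time_s: 13.05
eef_pos: [0.669, 0.0511, 0.1534]
orientation: [-0.036, 2.706, 0.007]
force: [-0.5, -1.0, -3.0]
finger_gap: 0.0233
grasp_force: 40.9
```

Request:
carry_out:
  deltas: "0 0 0 0 0 0.8 255;0 0 0 0 0 0.8 255;0 0 0 0 0 0.8 60;0 0 0 0 0 0.8 60;0 0 0 0 0 0.8 60;0 0 0 0 0 0.8 60;0 0 0 0 0 -40 60;0 0 0 0 0 -80 60;0 0 0 0 0 -80 60;0 0 0 0 0 -80 60;0 0 0 0 0 -80 60;0 0 0 0 0 -80 60;0 0 0 0 0 -80 60"

```text
time_s: 14.35
eef_pos: [0.6348, 0.0502, 0.2243]
orientation: [-0.036, 2.709, 0.007]
force: [0.2, -0.4, -0.0]
finger_gap: 0.0649
grasp_force: 0.0
```

```bash
python3 ramp.py;python3 go.py; python3 see.py p2
```

```text
top 256 rib (s,y mm, len,wid,ang) [155.3   1.  255.2  22.7  -0.3] 0.0451
side 174 rib (s,y mm, len,wid,ang) [ 1.445e+02 -4.100e+00  2.662e+02  2.270e+01 -2.000e-01] 0.0448
wrist 3845 rib (s,y mm, len,wid,ang) [ 2.486e+02 -2.000e-01  6.080e+01  2.410e+01 -0.000e+00] 0.0467
t 14.5 tcp [0.6351 0.0503 0.2248] gap 0.0653 j [-0.05  0.19 -0.42  0.53  0.03 -0.07]
-0.0 -0.003 0.0 69.9 0.1 -28.9 255   rows>= 1.5
-0.0 -0.003 0.0 -0.3 0.1 40.9 255   rows>= 2.0
-0.0 -0.003 0.0 -0.4 0.1 80.4 255   rows>= 0.8
```

View pics/p2.png

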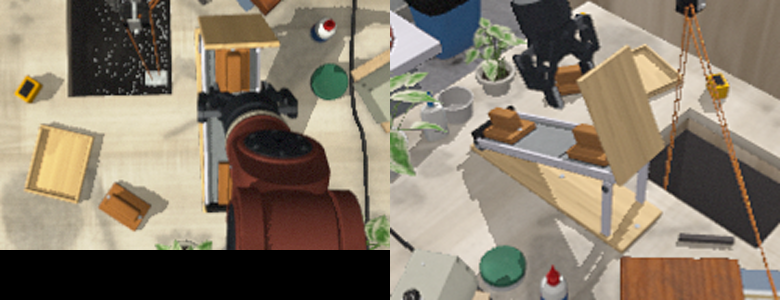

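The second block holds: side panel shows it near (590,142) above the line, and the first at the stop near (507,122). I re-grip it and lift it off along the normal.

Request:
carry_out:
  deltas: "0 0 0 0 0 0 40;0 0 0 0 0 0 40;0 0 0 0 0 0 40;0 0 0 0 0 0 40;0 0 0 0 0 40 40;0 0 0 0 0 70 40;0 0 0 0 0 78.5 40;0 0 0 0 0 78.5 40;0 0 0 0 0 78.5 40;0 0 0 0 0 78.5 255;0 0 0 0 0 78.5 255;0 0 0 0 0 78.5 255;0 0 0 0 0 78.5 255;0 0 0 0 0 78.5 255;0 0 0 0 0 78.5 255;0 0 0 0 0 50 255;0 0 0 0 0 0 255;0 0 0 0 0 -30 255;0 0 0 0 0 -30 255;0 0 0 0 0 -30 255"

```text
time_s: 16.6
eef_pos: [0.6224, 0.0499, 0.2527]
orientation: [-0.036, 2.706, 0.007]
force: [-0.3, 0.0, -3.3]
finger_gap: 0.0231
grasp_force: 40.6
```

```bash
cat > tray.py <<'E'
from plan import *
c=np.array([.524,.3585]);t=np.radians(-15);yaw=165
ex=np.array([np.cos(t),np.sin(t)])
plan([([.57,.14,.25],RR,255),([c[0],c[1],.13],down(yaw),255),([c[0],c[1],.028],down(yaw),255)])
E
python3 tray.py
```

```text
t 16.6 tcp [0.6224 0.0499 0.2527] gap 0.0231 j [-0.05  0.14 -0.4   0.59  0.03 -0.07]
-0.0 -0.001 0.0 46.5 91.4 -18.7 255   rows>= 2.1
0.062 0.432 0.284 133.5 311.1 73.1 255   rows>= 5.1
0.062 0.432 0.284 176.5 311.2 165.6 255   rows>= 2.0
```

Request:
carry_out:
  deltas: "0 0 0 46 91 -19 255;0 0 0 46 91 -19 255;0 0 0 46 91 -19 255;0.062 0.432 0.284 133.5 311 73 255;0.062 0.432 0.284 133.5 311 73 255;0.062 0.432 0.284 133.5 311 73 255;0.062 0.432 0.284 133.5 311 73 255;0.062 0.432 0.284 133.5 311 73 255;0.062 0.432 0.284 133.5 311 73 255;0.062 0.432 0.284 133.5 311 73 255;0.062 0.432 0.284 133.5 311 73 255;0.062 0.432 0.284 133.5 311 73 255;0.062 0.432 0.284 133.5 311 73 255"

```text
time_s: 17.9
eef_pos: [0.5248, 0.3575, 0.1309]
orientation: [0.413, 3.114, 0.001]
force: [0.7, 0.7, -2.0]
finger_gap: 0.0231
grasp_force: 41.1
```

```bash
python3 tray.py; python3 - <<'E'
from h import *
from workcell import viewer
s=viewer.snapshot('wrist');cv2.imwrite('pics/w2.png',s['image'])
E
```

```text
t 17.9 tcp [0.5248 0.3575 0.1309] gap 0.0231 j [0.48 0.56 0.   1.01 0.   0.75]
-0.062 -0.433 -0.285 -100.4 -198.1 -119.2 255   rows>= 5.0
0.001 0.001 -0.002 1.0 0.7 0.9 255   rows>= 5.1
0.001 0.001 -0.002 1.1 0.7 102.9 255   rows>= 2.0
```

View pics/w2.png

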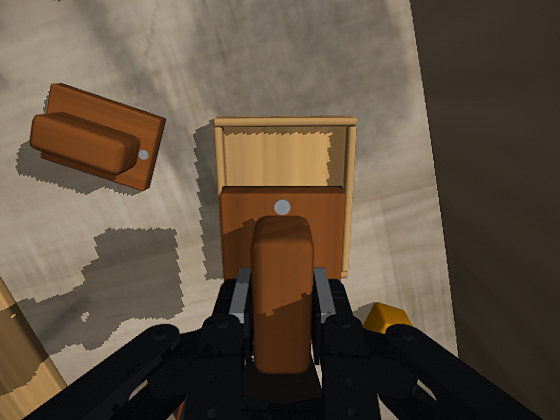

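The wrist view shows the block square over the tray (tray px 215–356, block px 220–345). Lowering it now.

Request:
carry_out:
  deltas: "0 0 0 1 0.7 50 255;0 0 0 1 0.7 85 255;0 0 0 1 0.7 102 255;0 0 0 1 0.7 105 255;0 0 0 1 0.7 105 255;0 0 0 1 0.7 105 255"

```text
time_s: 18.55
eef_pos: [0.5238, 0.3591, 0.0257]
orientation: [0.411, 3.114, 0.001]
force: [0.3, -0.2, -2.0]
finger_gap: 0.0234
grasp_force: 45.4
```

Request:
carry_out:
  deltas: "0 0 0 0 0 1 255;0 0 0 0 0 1.5 255;0 0 0 0 0 1.5 255"

```text
time_s: 18.85
eef_pos: [0.5239, 0.3592, 0.0256]
orientation: [0.411, 3.113, 0.001]
force: [-4.9, -3.6, 15.6]
finger_gap: 0.0231
grasp_force: 47.7
```

Contact. Back off a touch, open and retreat, then head for the third block at (0.443, 0.242).

Request:
carry_out:
  deltas: "0 0 0 0 0 -1 255;0 0 0 0 0 -1 60;0 0 0 0 0 -1 60;0 0 0 0 0 -1 60;0 0 0 0 0 -1 60;0 0 0 0 0 -50 60;0 0 0 0 0 -100 40;0 0 0 0 0 -120 40;0 0 0 0 0 -120 40;0 0 0 0 0 -120 40"

```text
time_s: 19.85
eef_pos: [0.5232, 0.3593, 0.1434]
orientation: [-0.41, -3.114, -0.001]
force: [0.2, 0.1, -0.1]
finger_gap: 0.0718
grasp_force: 0.0
```

```bash
python3 rib.py .524 .359 .051; python3 - <<'E'
from plan import *
plan([([.443,.2425,.15],down(235),0)])
E
```

```text
2845 [521.7 359.5  60.8  24.  -14.9] 0.051007267576058675
t 19.9 tcp [0.5226 0.359  0.1424] gap 0.0721 j [0.49 0.55 0.02 1.04 0.   0.75]
-0.001 -0.002 -0.002 0.9 0.3 42.5 0   rows>= 0.8
-0.001 -0.002 -0.002 0.8 0.3 118.5 0   rows>= 1.5
t 19.9 tcp [0.5226 0.359  0.1424] gap 0.0721 j [0.49 0.55 0.02 1.04 0.   0.75]
0.0 -0.002 -1.222 46.7 -133.2 -7.4 0   rows>= 8.2
```

The good block lies flat in the tray, with its rib top at 51 mm (6 + 45).

Request:
carry_out:
  deltas: "0 0 -1.222 46.5 -133 -7.5 0;0 0 -1.222 46.5 -133 -7.5 0;0 0 -1.222 46.5 -133 -7.5 0;0 0 -1.222 46.5 -133 -7.5 0;0 0 -1.222 46.5 -133 -7.5 0;0 0 -1.222 46.5 -133 -7.5 0;0 0 -1.222 46.5 -133 -7.5 0;0 0 -1.222 46.5 -133 -7.5 0;0 0 -1.222 46.5 -133 -7.5 0;0 0 -1.222 46.5 -133 -7.5 0;0 0 -1.222 46.5 -133 -7.5 0"

```text
time_s: 21.0
eef_pos: [0.4435, 0.2428, 0.1505]
orientation: [1.445, -2.788, -0.001]
force: [-0.3, 0.8, -0.3]
finger_gap: 0.0852
grasp_force: 0.0
```

```bash
sed -i 's/yaw=r\[4\] if r\[4\]>90 else r\[4\]+180/yaw=r[4]%180+(180 if r[4]%180<90 else 0)/' rib.py; python3 rib.py .443 .242
```

```text
2575 [441.1 242.   60.6  23.6  55.7] 0.045077674757610216
t 21.05 tcp [0.4436 0.2428 0.1507] gap 0.0849 j [ 0.36  0.32 -0.34  0.91  0.   -0.6 ]
0.001 -0.001 -0.015 2.1 1.5 50.7 0   rows>= 1.0
0.001 -0.001 -0.015 2.0 1.4 132.7 0   rows>= 1.6
```

Request:
carry_out:
  deltas: "0 0 -0.015 2 1.5 51 0;0 0 -0.015 2 1.5 51 0;0 0 -0.015 2 1.5 95 0;0 0 -0.015 2 1.5 132.5 0;0 0 -0.015 2 1.5 132.5 0;0 0 -0.015 2 1.5 132.5 0;0 0 -0.015 2 1.5 132.5 255;0 0 -0.015 2 1.5 132.5 255;0 0 -0.015 2 1.5 132.5 255;0 0 -0.015 2 1.5 132.5 255;0 0 -0.015 2 1.5 132.5 255;0 0 -0.015 2 1.5 132.5 255;0 0 -0.015 2 1.5 85 255;0 0 -0.015 2 1.5 35 255;0 0 -0.015 2 1.5 -15 255;0 0 -0.015 2 1.5 -60 255;0 0 -0.015 2 1.5 -60 255;0 0 -0.015 2 1.5 -60 255"

```text
time_s: 22.85
eef_pos: [0.4418, 0.2422, 0.2116]
orientation: [-1.471, 2.775, 0.0]
force: [0.2, -0.1, -2.9]
finger_gap: 0.0235
grasp_force: 40.7
```

```bash
python3 go.py
```

```text
t 22.85 tcp [0.4418 0.2422 0.2116] gap 0.0235 j [ 0.36  0.26 -0.25  1.06  0.   -0.62]
0.207 -0.402 0.933 94.3 -206.3 -10.2 255   rows>= 6.9
0.207 -0.402 0.933 40.1 -281.9 23.8 255   rows>= 2.0
0.207 -0.402 0.933 30.4 -295.4 59.6 255   rows>= 0.8
```

Request:
carry_out:
  deltas: "0.207 -0.402 0.933 94 -206 -10 255;0.207 -0.402 0.933 94 -206 -10 255;0.207 -0.402 0.933 94 -206 -10 255;0.207 -0.402 0.933 94 -206 -10 255;0.207 -0.402 0.933 94 -206 -10 255;0.207 -0.402 0.933 94 -206 -10 255;0.207 -0.402 0.933 94 -206 -10 255;0.207 -0.402 0.933 94 -206 -10 255;0.207 -0.402 0.933 40 -282 23.5 255;0.207 -0.402 0.933 40 -282 23.5 255;0.207 -0.402 0.933 40 -282 23.5 255;0.207 -0.402 0.933 40 -282 23.5 255;0.207 -0.402 0.933 40 -282 23.5 255;0.207 -0.402 0.933 40 -282 23.5 255;0.207 -0.402 0.933 40 -282 23.5 255"

```text
time_s: 24.35
eef_pos: [0.6521, 0.0508, 0.1884]
orientation: [-0.037, 2.705, 0.007]
force: [0.4, -0.4, -2.3]
finger_gap: 0.0233
grasp_force: 40.7
```

```bash
python3 go.py
```

```text
t 24.35 tcp [0.6521 0.0508 0.1884] gap 0.0233 j [-0.05  0.25 -0.44  0.44  0.03 -0.07]
-0.0 -0.0 0.001 69.8 0.1 -69.3 255   rows>= 2.0
-0.0 -0.0 0.001 -0.2 0.0 0.7 255   rows>= 2.0
-0.0 -0.0 0.001 -0.2 0.0 40.2 255   rows>= 0.8
```

Request:
carry_out:
  deltas: "0 0 0 0 0 20 255;0 0 0 0 0 33 255;0 0 0 0 0 37.5 255;0 0 0 0 0 37.5 255;0 0 0 0 0 38.5 255;0 0 0 0 0 39 255;0 0 0 0 0 39 255"

```text
time_s: 25.05
eef_pos: [0.669, 0.0512, 0.1525]
orientation: [-0.036, 2.706, 0.008]
force: [0.3, 0.5, -2.4]
finger_gap: 0.0233
grasp_force: 40.8
```

Request:
carry_out:
  deltas: "0 0 0 0 0 0.8 255;0 0 0 0 0 0.8 255"

```text
time_s: 25.25
eef_pos: [0.6691, 0.0512, 0.1524]
orientation: [-0.036, 2.706, 0.007]
force: [-8.6, 0.2, 7.2]
finger_gap: 0.0236
grasp_force: 42.5
```

Request:
carry_out:
  deltas: "0 0 0 0 0 -0.3 255;0 0 0 0 0 -0.3 60;0 0 0 0 0 -0.3 60;0 0 0 0 0 -0.3 60;0 0 0 0 0 -0.3 60;0 0 0 0 0 -40 60;0 0 0 0 0 -80 60;0 0 0 0 0 -80 60;0 0 0 0 0 -80 60;0 0 0 0 0 -80 60;0 0 0 0 0 -80 60;0 0 0 0 0 -80 60;0 0 0 0 0 -80 60"

```text
time_s: 26.55
eef_pos: [0.6353, 0.0503, 0.2231]
orientation: [-0.036, 2.707, 0.008]
force: [-0.0, 0.3, 0.1]
finger_gap: 0.0653
grasp_force: 0.0
```

```bash
python3 ramp.py;python3 go.py
```

```text
top 29 rib (s,y mm, len,wid,ang) [61.   9.1 75.7  5.1 -0.1] 0.044
side 180 rib (s,y mm, len,wid,ang) [ 83.5  -3.2 137.5  22.1   0.5] 0.0448
wrist 2490 rib (s,y mm, len,wid,ang) [135.5   1.7  24.2  23.8   0.7] 0.0467
t 26.7 tcp [0.6355 0.0503 0.2236] gap 0.0653 j [-0.05  0.19 -0.42  0.52  0.03 -0.07]
-0.0 -0.002 0.0 69.7 0.1 -30.2 255   rows>= 1.5
-0.0 -0.002 0.0 -0.4 0.1 39.6 255   rows>= 2.0
-0.0 -0.002 0.0 -0.5 0.1 79.1 255   rows>= 0.8
```

The third block slid down against the first, so it is slick too. I retreat clear and check the whole scene.

Request:
carry_out:
  deltas: "0 0 0 40 0 -60 0;0 0 0 40 0 -60 0;0 0 0 100 -100 -100 0;0 0 0 100 -100 -100 0;0 0 0 100 -250 -100 0;0 0 0 100 -250 -100 0;0 0 0 100 -250 -100 0;0 0 0 100 -250 -100 0;0 0 0 100 -250 -100 0;0 0 0 100 -250 -100 0"

```text
time_s: 27.7
eef_pos: [0.509, -0.203, 0.2722]
orientation: [-0.034, 2.707, 0.008]
force: [0.1, 0.4, -0.4]
finger_gap: 0.0856
grasp_force: 0.0
```

```bash
python3 see.py p3; python3 ramp.py
```

```text
top 399 rib (s,y mm, len,wid,ang) [ 80.2   0.5 140.7  25.    2. ] 0.0451
side 177 rib (s,y mm, len,wid,ang) [ 82.7  -2.9 136.6  26.3  -2.2] 0.045
wrist 311 rib (s,y mm, len,wid,ang) [125.1 -10.4  45.6   6.4   7.6] 0.041
```

View pics/p3.png

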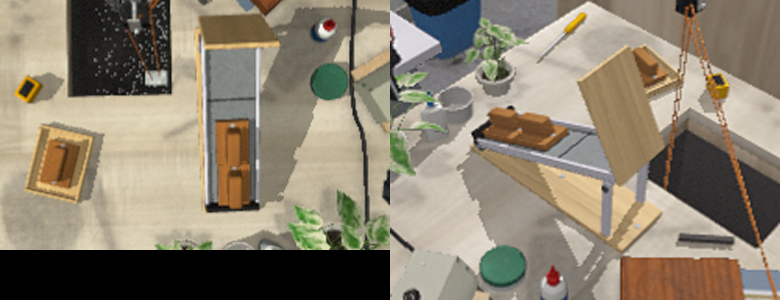

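The two slick blocks rest at the foot of the ramp (232,165), the good one lies in the tray (62,162), and the tin, bottle and yellow block have not moved.

```bash
python3 -c "
from workcell import env
print(env.finish_job())"
```

```text
the job is handed in; nothing more can be done
None
```

Job handed in at about 28 s on the robot's clock: the one good block lies flat in the tray, both slick blocks rest at the ramp foot, and the tin, bottle and yellow block look unmoved in the last picture.

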